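Put the coffee corner in order

ROBOT

A 7-joint arm with a two-finger parallel gripper is mounted at the origin on the work surface. World frame = base frame: x ahead of the robot, y to its left, z up, the work surface at z = 0. Lengths are in mm, angles in rad, forces in N, time in s.
With the tool pointing down it reaches from about 400 to 875 mm from the base axis. Payload 4.4 kg.
Tool frame: the origin (TCP) lies on the centre line of the jaws, within the pads' length; the fingertips stand 25 mm ahead of it and the grasp point (between the pads) lies 6 mm ahead of it (ctrl.finger_overhang is the distance from the TCP to the fingertips, in mm); z points along the fingers, y is the line along which they close (so a half turn about z gives the same grasp; the last joint's range is limited). The gripper opens to 85 mm and grips with 20 to 120 N. Pads are 22 mm wide; open, the fingers measure 114 mm over their backs; the gripper's body (76 mm by 85 mm) begins 54 mm behind the grasp point. The pads swing forward as they close: fully open they stand 13 mm farther back than shut.
Start: joints at [1.155, 0.628, 0.038, 1.517, -0.027, 0.996, -0.02], TCP at [222.788, -610.641, 256.313] pointing down, gripper open.
Joint ranges: [-3.06, 3.06], [-0.37, 2.12], [-1.25, 1.32], [0.18, 2.47], [-1.1, 4.24], [0.23, 1.98], [-2.94, 2.94]. Speed limits (rad/s): [2.57, 2.57, 3.14, 3.14, 3.14, 3.14, 3.14].

INTERFACE

Orientations are given as [roll, pitch, yaw] about the fixed x, y, z axes, in that order (R = Rz(yaw) Ry(pitch) Rx(roll)).
In Python, from cell import ctrl gives the robot as it stands. The module is installed in compiled form; this text tells all that it offers.
- The arm moves only by the tool play_rows, never from a script. Its argument "targets" is a list of rows, each a list of 5 numbers: the closure, from 0 (fully open) to 1 (shut), then the shift along the tool's x, y, z in cm, then the turn about the tool's z in degrees. In form: [[gripper, dx, dy, dz, spin], ...]. A call has 1 to 10 rows; each row is the pose to reach, as a shift and turn from the pose commanded when the call began, along the tool's axes at that moment; what a row does not reach only later rows make up. A row lasts 1/10 s, in which the tool goes at most 50 mm and 8.59 degrees, less where a joint would pass 70% of its speed; a pose out of reach is approached as far as the arm can. A call with a gripper value outside its range is refused whole. The fingers move at their own pace and stop on an object; the grip force is fixed at half the most. Time passes only in rows, so rows that repeat a pose let the fingers close. It gives the time, the measured TCP pose, the force, the opening and the grip force at its end, in the units of the state.
- ctrl.read_state(): the state, without advancing time (a new reading comes with each control period).
- ctrl.get_image(name): name is "scene" or "top"; returns (picture, depth): 420x560x3 uint8, red, green, blue; 420x560 float32, mm along the optical axis (not along the pixel's ray), 0 where there is no reading.
- ctrl.calibration(name): a dict with "vfov" (degrees; the focal length in pixels is half the picture's height over the tangent of half this angle, whatever the lens; pixels are square), "cx", "cy" (the principal point, pixels), "extrinsics" (4x4, takes a point from camera to world coordinates). Camera axes: x right, y down, z forward; pixel columns grow to the right and rows downward; lengths in mm; the calibration is good to about 2 mm. A picture is of the moment at which its call begins. calibration takes no time and is no camera call.
- ctrl.finish_job(): hands the job in; it is judged then, once.
Trained networks look in the newest picture that a camera, given by its name, has taken for a name from the list of things; names that differ only in an ending like _2 or _b are one class to them, and where a whole thing is asked for, a point or a joint stands for the part that bears it (a point fixed in the world has none). Each returns a list of dicts, best first, with "confidence" (0 to 1); they miss things now and then, are a little off and sometimes report something else, mostly with a low value. They report only what shows in the picture. A call takes as long as a camera call. They do not tell look-alikes from the thing itself.
- ctrl.search_frame(camera, name): "bbox" ([left, top, right, bottom] in pixels, round what is visible of it).
- ctrl.trace(camera, name): "pixels" (420x560 bool, what is visible of it) and "bbox" ([left, top, right, bottom] in pixels, round what is visible of it).
The state is a dict: "clock": time; "qpos": joint angles; "qd": joint speeds; "tau": joint torques, N m; "eef_pos": TCP position; "tool_rot": TCP orientation; "force": force on the tool from outside, world axes, zero at the start; "torque": the same for the moment, N m; "width": finger opening in mm; "gripper_force": force on a finger pad.
Only numpy, scipy, OpenCV 4.12 (cv2) and the standard library are available. Lean on these libraries where they do the work, as an engineer would, in place of code of your own. Each camera call takes 0.05 s, during which the arm holds its last target. There are 200 camera calls.

TASK

Tidy the coffee things onto the acrylic shelves: the blue cup goes on the middle of the blue pad, the orange cup on the middle of the orange pad and the cezve on the middle of the square cork mat, all standing upright. Once the blue cup stands released on its pad, nest the white cup in it, foot first, straight and seated fully home; the other things may be moved at any time. Set everything down gently rather than dropping it, let nothing tip over, and leave the glass jar and the spoon where they are.

Things in the scene. Friction and masses are not known exactly. Their poses are not given: they have to be found in the camera images.
- blue_cup: espresso cup, blue upper body, white foot, no handle, 66 mm high, 140 g, upright on the counter. Tapered foot 40 mm across at the bottom, 50 at height 27 mm; there a flat shoulder steps out to 59; rim 62 outside, 56 inside. A cup nested in another goes in foot first till its shoulder sits on the lower rim, underside 39 mm above the lower one's. Origin: centre of underside, z up
- orange_cup: espresso cup, orange upper body, white foot, no handle, 66 mm high, 140 g, upright on the counter. Tapered foot 40 mm across at the bottom, 50 at height 27 mm; there a flat shoulder steps out to 59; rim 62 outside, 56 inside. A cup nested in another goes in foot first till its shoulder sits on the lower rim, underside 39 mm above the lower one's. Origin: centre of underside, z up
- white_cup: espresso cup, white all over, no handle, 66 mm high, 140 g, upright on the counter. Tapered foot 40 mm across at the bottom, 50 at height 27 mm; there a flat shoulder steps out to 59; rim 62 outside, 56 inside. A cup nested in another goes in foot first till its shoulder sits on the lower rim, underside 39 mm above the lower one's. Origin: centre of underside, z up
- cezve: open round steel coffee pot 78 mm high, 220 g, upright on the counter: 68 mm across at the base, tapering to 56 at height 45 mm, straight from there up. A 9 mm rod handle leaves the wall at height 58 mm along the body's -x (roughly towards the robot at the start), rising to 78 mm at its end, 140 mm from the pot's axis. Origin: centre of underside, z up
- blue_pad: flat round blue silicone pad, 90 mm across and 4 mm thick, with a thin white ring of 46 mm outline at its middle, fixed on one of the acrylic shelves. Origin: centre of its underside, on the shelf top (60 mm above the counter); the surface to stand things on is 4 mm higher
- orange_pad: flat round orange silicone pad, 90 mm across and 4 mm thick, with a thin white ring of 46 mm outline at its middle, fixed on one of the acrylic shelves. Origin: centre of its underside, on the shelf top (60 mm above the counter); the surface to stand things on is 4 mm higher
- cork_mat: square cork mat, 92 x 92 mm and 4 mm thick, fixed on one of the acrylic shelves. Origin: centre of its underside, on the shelf top (60 mm above the counter); the surface to stand things on is 4 mm higher
- jar: closed glass jar with a steel lid, 64 mm in diameter, 95 mm high, standing loose on one of the acrylic shelves; to be left where it is. Origin: centre of its underside
- spoon: steel spoon 130 mm long lying on the counter along its own x axis, handle to -x, up to 22 mm high, its round bowl about 45 mm across; to be left where it is. Origin: middle of its length, at the underside
- shelves: two fixed clear acrylic shelves in a row along y, one each side of the origin, 20 mm apart: each board 290 mm long (y), 120 deep (x), 8 thick, top 60 mm above the counter, on clear upright panels. Pads, mat and jar stand on them in a row, 120 mm or more from centre to centre. Origin: at counter level, below the middle of the row
Things that resemble listed ones, but are neither listed nor needed, are in the scene too. What is shaped like the blue_cup but green is not meant. Several things look just like the cezve: the one meant starts farthest to the robot's left.

How it is judged (in metres and radians):
On the way, in this order (a step that is already met when the one before it is completed fails the run):
1. the blue cup stands upright on the blue pad, released (horizontal distance between blue_cup and blue_pad below 0.012 m and z of blue_cup in the frame of blue_pad between 0.001 and 0.007 m and angle between blue_cup's own z axis and vertical below 0.1 rad and contact force between the fingers and blue_cup below 0.05 N and linear speed of blue_cup below 0.02 m/s), for 0.2 s.
2. the white cup is nested fully home in the blue cup on its pad, released (horizontal distance between white_cup and blue_cup below 0.005 m and z of white_cup in the frame of blue_cup between 0.035 and 0.042 m and angle between each of white_cup, blue_cup's own z axis and vertical below 0.1 rad and horizontal distance between blue_cup and blue_pad below 0.012 m and z of blue_cup in the frame of blue_pad between 0.001 and 0.007 m and contact force between the fingers and white_cup below 0.05 N and linear speed of white_cup below 0.02 m/s), for 0.2 s.
At the end, for the whole second after the job is handed in: Blue cup, orange cup and cezve rest on blue pad, orange pad and cork mat, each centred within 12 mm, upright within 0.1 rad; the white cup is nested in the blue cup, coaxial within 5 mm, upright, its underside 35 to 42 mm above the blue cup's underside; all released and at rest (horizontal distance between blue_cup and blue_pad below 0.012 m and z of blue_cup in the frame of blue_pad between 0.001 and 0.007 m and angle between each of blue_cup, orange_cup, cezve, white_cup's own z axis and vertical below 0.1 rad and horizontal distance between orange_cup and orange_pad below 0.012 m and z of orange_cup in the frame of orange_pad between 0.001 and 0.007 m and horizontal distance between cezve and cork_mat below 0.012 m and z of cezve in the frame of cork_mat between 0.001 and 0.007 m and horizontal distance between white_cup and blue_cup below 0.005 m and z of white_cup in the frame of blue_cup between 0.035 and 0.042 m and linear speed of each of blue_cup, orange_cup, white_cup, cezve below 0.02 m/s); the robot touches nothing.
It fails at once if the jar or the spoon is moved by more than 20 mm (distance of any of jar, spoon from where it was at the start of the episode above 0.02 m).
It fails at once if a cup, the cezve or the jar is tipped over (more than 0.7 rad) (angle between any of blue_cup, orange_cup, white_cup, cezve, jar's own z axis and vertical above 0.7 rad).
It fails at once if a cup or the cezve is dropped or thrown (faster than 0.5 m/s with no finger on it, a fall of about 13 mm) ((contact force between the fingers and blue_cup below 0.05 N and linear speed of blue_cup above 0.5 m/s) or (contact force between the fingers and orange_cup below 0.05 N and linear speed of orange_cup above 0.5 m/s) or (contact force between the fingers and white_cup below 0.05 N and linear speed of white_cup above 0.5 m/s) or (contact force between the fingers and cezve below 0.05 N and linear speed of cezve above 0.5 m/s)).
It also fails if it takes over 112 s, if anything falls off the work surface, if the arm or the gripper's body presses on something with over 40 N, if the wrist force passes 120 N, or if a joint passes its speed limit or range.

## Working session

There is one attempt and no reset: what is moved stays moved. The work goes in short steps, Python scripts to look and compute and a tool call to move; the robot and the scene stay as the last step left them, time stands still between calls to the robot, and variables do not carry over. Pictures are saved under pics/ and viewed, at most 14 in all, crops included, and the job is handed in when it is done.

Besides the shell and the picture viewer there is one more tool, called after ">>>" in YAML: its name, and indented under it one key for each argument. play_rows: Moves the arm, as the interface text tells. Its arguments: {"type":"object","properties":{"targets":{"type":"array"}},"required":["targets"]}

```bash
mkdir -p pics; python3 - <<'E'
from cell import ctrl
import cv2
s=ctrl.read_state()
print({k:s[k] for k in("clock","eef_pos","tool_rot","width","force")})
for n in("scene","top"):
    im,d=ctrl.get_image(n); cv2.imwrite(f"pics/{n}0.png",im[:,:,::-1]); c=ctrl.calibration(n); print(n,c)
E
```

```text
{'clock': 0.0, 'eef_pos': array([ 222.61392315, -610.08413034,  255.40616697]), 'tool_rot': array([-3.13972752e+00,  1.58824789e-05,  3.49817711e-01]), 'width': 85.61903716120757, 'force': array([-0.73638899, -1.2704141 ,  0.69368122])}
scene {'vfov': 54.519695688036236, 'cx': 281.6350301952349, 'cy': 207.5975991314014, 'extrinsics': array([[ 2.33805631e-01,  7.60808931e-01, -6.05396314e-01,
         1.14457953e+03],
       [ 9.72283337e-01, -1.82826257e-01,  1.45738367e-01,
        -1.45957331e+02],
       [ 1.96708885e-04, -6.22691200e-01, -7.82467655e-01,
         8.11666610e+02],
       [ 0.00000000e+00,  0.00000000e+00,  0.00000000e+00,
         1.00000000e+00]])}
top {'vfov': 52.394515071349154, 'cx': 279.8450636782794, 'cy': 203.5074009452827, 'extrinsics': array([[-1.66800253e-02, -9.81326440e-01,  1.91625140e-01,
         3.56039031e+02],
       [-9.99678655e-01,  2.00266592e-02,  1.55408884e-02,
        -6.20420547e+00],
       [-1.90882961e-02, -1.91304340e-01, -9.81345141e-01,
         1.15980951e+03],
       [ 0.00000000e+00,  0.00000000e+00,  0.00000000e+00,
         1.00000000e+00]])}
```

View pics/top0.png

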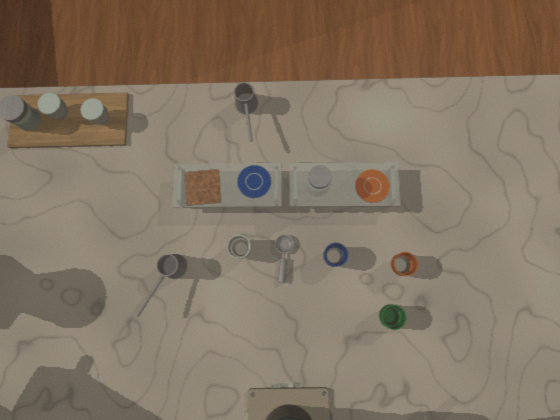

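View pics/scene0.png

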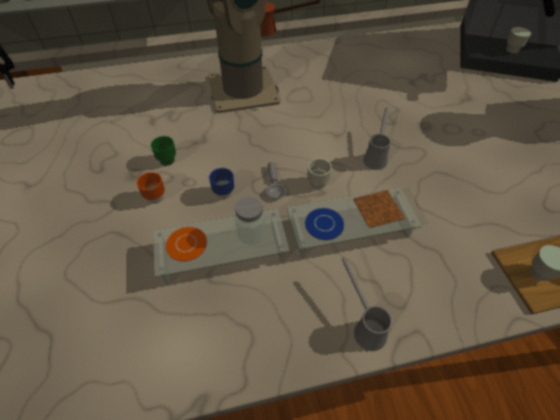

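```bash
cat > h.py <<'E'
from cell import ctrl
import numpy as np, cv2
def cal(cam):
    c=ctrl.calibration(cam); f=210/np.tan(np.radians(c["vfov"]/2)); return c,f,np.array(c["extrinsics"])
def cloud(cam,d):
    c,f,E=cal(cam); v,u=np.mgrid[:420,:560]
    P=np.stack([(u-c["cx"])/f*d,(v-c["cy"])/f*d,d,np.ones_like(d)],-1)@E.T
    return P[...,:3]
def ray(cam,u,v,z):
    c,f,E=cal(cam); r=E[:3,:3]@np.array([(u-c["cx"])/f,(v-c["cy"])/f,1]); o=E[:3,3]
    return (o+r*(z-o[2])/r[2])[:2]
def circ(P):
    A=np.c_[2*P[:,:2],np.ones(len(P))]; s=np.linalg.lstsq(A,(P[:,:2]**2).sum(1),rcond=None)[0]
    return s[:2],np.sqrt(s[2]+s[0]**2+s[1]**2)
E
python3 - <<'E'
from h import *
for cam in("top","scene"):
    im,d=ctrl.get_image(cam); P=cloud(cam,d)
    for n in("blue_cup","orange_cup","white_cup","cezve","blue_pad","orange_pad","cork_mat","jar","spoon"):
        for r in ctrl.trace(cam,n)[:5]:
            m=r["pixels"]&(d>0); Q=P[m]
            zt=np.percentile(Q[:,2],97) if len(Q) else 0
            col=im[r["pixels"]].mean(0).astype(int)
            print(cam,n,round(r["confidence"],2),np.round(r["bbox"]),"med",np.median(Q,0).round() if len(Q) else 0,"ztop",round(zt),"n",m.sum(),col)
E
```

```text
top blue_cup 0.97 [378. 306. 406. 332.] med [ 277. -271.   30.] ztop 67 n 577 [59 80 54]
top blue_cup 0.95 [323. 242. 345. 266.] med [ 438. -133.   28.] ztop 67 n 481 [81 83 90]
top orange_cup 0.81 [390. 253. 416. 277.] med [ 410. -312.   31.] ztop 67 n 544 [116  86  66]
top white_cup 0.92 [228. 234. 251. 256.] med [464. 122.  28.] ztop 67 n 465 [116 113 101]
top cezve 0.79 [138. 254. 189. 316.] med [411. 310.  36.] ztop 79 n 722 [91 87 81]
top cezve 0.63 [236.  82. 257. 139.] med [863. 102.  45.] ztop 79 n 664 [90 85 79]
top blue_pad 0.81 [237. 166. 270. 197.] med [632.  81.  63.] ztop 67 n 870 [ 61  75 108]
top orange_pad 0.67 [353. 171. 390. 201.] med [ 613. -230.   63.] ztop 67 n 855 [141  89  56]
top cork_mat 0.84 [187. 166. 221. 205.] med [618. 217.  64.] ztop 68 n 1109 [123  93  68]
top jar 0.65 [307. 168. 329. 196.] med [607. -84. 153.] ztop 157 n 578 [124 121 113]
top spoon 0.85 [278. 235. 291. 284.] med [451.   8.  10.] ztop 20 n 511 [117 112 105]
scene blue_cup 0.93 [207. 165. 235. 202.] med [ 425. -132.   44.] ztop 66 n 618 [37 42 56]
scene blue_cup 0.6 [150. 136. 175. 165.] med [ 290. -267.   44.] ztop 65 n 565 [27 50 23]
scene blue_cup 0.45 [308. 207. 342. 238.] med [633.  76.  63.] ztop 66 n 1011 [33 50 90]
scene orange_cup 0.67 [135. 171. 166. 200.] med [ 411. -307.   46.] ztop 66 n 679 [94 47 21]
scene white_cup 0.9 [306. 156. 333. 187.] med [456. 117.  43.] ztop 65 n 612 [88 83 69]
scene cezve 0.77 [364. 104. 392. 167.] med [429. 294.  51.] ztop 78 n 798 [64 60 54]
scene cezve 0.64 [342. 262. 390. 352.] med [873.  97.  45.] ztop 78 n 1416 [64 60 55]
scene blue_pad 0.58 [306. 207. 342. 237.] med [634.  77.  63.] ztop 66 n 962 [31 49 90]
scene cork_mat 0.71 [352. 189. 402. 226.] med [620. 211.  63.] ztop 66 n 1161 [104  66  35]
scene jar 0.89 [237. 198. 270. 242.] med [637. -92. 131.] ztop 156 n 1225 [99 98 87]
scene spoon 0.61 [268. 164. 290. 201.] med [452.   4.  11.] ztop 20 n 373 [90 86 78]
```

```bash
python3 - <<'E'
from h import *
for cam in("top","scene"):
    im,d=ctrl.get_image(cam); P=cloud(cam,d)
    hsv=cv2.cvtColor(im,cv2.COLOR_RGB2HSV)
    for n in("blue_cup","orange_cup","white_cup","cezve","blue_pad","orange_pad","cork_mat","jar"):
        for r in ctrl.trace(cam,n)[:2]:
            m=cv2.dilate(r["pixels"].astype(np.uint8),np.ones((3,3)))>0
            Q=P[m&(d>0)]; zt=np.percentile(Q[:,2],95)
            if "pad" in n or "mat" in n:
                ys,xs=np.where(r["pixels"]); 
                (rc,sz,a)=cv2.minAreaRect(np.c_[xs,ys].astype(np.float32))
                q=np.array([ray(cam,x,y,64) for x,y in zip(xs,ys)]).astype(np.float32)
                (c1,s1,a1)=cv2.minAreaRect(q); print(cam,n,"cent",q.mean(0).round(1),"rect",np.round(c1,1),np.round(s1),round(a1)); continue
            rim={"cezve":78,"jar":155}.get(n,66)
            q=Q[abs(Q[:,2]-rim)<5]
            c,R=circ(q) if n!="jar" else (q.mean(0)[:2],0)
            e=cv2.minAreaRect(q[:,:2].astype(np.float32))
            print(cam,n,"circ",c.round(1),round(float(R),1),"rect",np.round(e[0],1),np.round(e[1]),len(q))
            if n=="cezve":
                h=Q[(np.hypot(*(Q[:,:2]-c).T)>45)&(Q[:,2]>50)]
                if len(h): v=h.mean(0)[:2]-c; print("  handle dir deg",np.degrees(np.arctan2(v[1],v[0])).round(1),len(h))
E
```

```text
top blue_cup circ [ 278.9 -264.2] 29.2 rect [ 279.6 -263.7] [60. 59.] 101
top blue_cup circ [ 435.4 -127.9] 29.1 rect [ 434.9 -128.6] [59. 59.] 84
top orange_cup circ [ 409.1 -302.9] 29.2 rect [ 408.9 -302.9] [62. 58.] 103
top white_cup circ [460.1 120.3] 29.1 rect [459.7 119.5] [59. 59.] 86
top white_cup circ [629.7 -89.8] 40.8 rect [629.8 -90.8] [69. 90.] 35
top cezve circ [365.1 324.9] 64.9 rect [363.6 318.4] [ 55. 166.] 148
  handle dir deg -21.6 208
top cezve circ [827.7  99.2] 61.1 rect [825.8 108.3] [ 54. 167.] 139
  handle dir deg 6.4 191
top blue_pad cent [631.6  79.8] rect [633.8  79.9] [88. 90.] 89
top orange_pad cent [ 614.4 -230.9] rect [ 614.9 -230.5] [87. 81.] 89
top cork_mat cent [618.3 216.4] rect [618.4 216.1] [94. 92.] 3
top jar circ [618.4 -86.7] 0.0 rect [618.5 -86.5] [53. 55.] 401
top jar circ [nan nan] 0.0 rect [0. 0.] [0. 0.] 0
scene blue_cup circ [ 435.1 -131.3] 29.2 rect [ 435.5 -130.8] [60. 61.] 111
scene blue_cup circ [ 278.3 -267.9] 29.5 rect [ 277.4 -268.1] [63. 61.] 100
scene orange_cup circ [ 408.3 -306.2] 29.2 rect [ 407.6 -307.2] [63. 60.] 129
scene white_cup circ [459.3 117. ] 29.2 rect [458.7 116.7] [61. 60.] 103
scene white_cup circ [631.8  76.5] 31.8 rect [630.7  77.7] [90. 89.] 954
scene cezve circ [826.2  90.5] 63.5 rect [824.3 104.5] [ 56. 167.] 261
  handle dir deg 13.2 450
scene cezve circ [415.6 296.7] 26.3 rect [415.7 296.7] [55. 55.] 92
  handle dir deg 150.6 8
scene blue_pad cent [632.8  76.1] rect [632.3  76.6] [87. 87.] 76
scene orange_pad cent [ 614.5 -235. ] rect [ 613.6 -234.8] [88. 89.] 67
scene orange_pad cent [487.7  -7.5] rect [475.4  -1.5] [ 39. 114.] 76
scene cork_mat cent [620.5 211.8] rect [618.9 212. ] [95. 92.] 5
scene jar circ [619.3 -90.3] 0.0 rect [618.4 -90.5] [55. 56.] 473
scene jar circ [nan nan] 0.0 rect [0. 0.] [0. 0.] 0<stdin>:16: RuntimeWarning: Mean of empty slice.
  ret = um.true_divide(
```

>>> play_rows:
  targets:
    - [0,4,-3,0,4]
    - [0,8,-6.4,0,8]
    - [0,12,-9.6,0,14]
    - [0,16,-12.8,0,20.04]
    - [0,20,-16,0,20.04]
    - [0,24,-19.2,0,20.04]
    - [0,27.95,-22.4,0,20.04]
    - [0,27.95,-22.4,0,20.04]
    - [0,27.95,-22.4,0,20.04]
    - [0,27.95,-22.4,0,20.04]

```text
clock: 3.0
eef_pos: [407.9, -305.9, 256.5]
tool_rot: [3.14, 0.0, -0.001]
force: [-0.4, -0.2, -0.4]
width: 85.3
gripper_force: 0.0
```

>>> play_rows:
  targets:
    - [0,0.1,-0.1,4,0]
    - [0,0.1,-0.1,8,0]
    - [0,0.1,-0.1,12,0]
    - [0,0.1,-0.1,15,0]
    - [0,0.1,-0.1,17,0]
    - [0,0.1,-0.1,19,0]
    - [0,0.1,-0.1,20.5,0]
    - [0,0.1,-0.1,20.5,0]
    - [0,0.1,-0.1,20.5,0]
    - [0,0.1,-0.1,20.5,0]

```text
clock: 4.0
eef_pos: [409.5, -304.8, 52.1]
tool_rot: [3.14, -0.001, -0.002]
force: [-0.3, 0.2, -0.2]
width: 85.3
gripper_force: 0.0
```

>>> play_rows:
  targets:
    - [1,0,0,0,0]
    - [1,0,0,0,0]
    - [1,0,0,0,0]
    - [1,0,0,0,0]
    - [1,0,0,0,0]
    - [1,0,0,0,0]
    - [1,0,0,0,0]
    - [1,0,0,0,0]
    - [1,0,0,0,0]
    - [1,0,0,0,0]

```text
clock: 5.0
eef_pos: [410.1, -303.9, 52.7]
tool_rot: [3.14, -0.002, 0.0]
force: [-1.4, 0.3, 8.2]
width: 60.5
gripper_force: 62.7
```

>>> play_rows:
  targets:
    - [1,0,0,-1,0]
    - [1,0,0,-4,0]
    - [1,0,0,-8,0]
    - [1,2,-0.7,-12,0]
    - [1,6,-2.1,-12,0]
    - [1,10,-3.5,-12,0]
    - [1,14,-4.9,-12,0]
    - [1,18,-6.3,-12,0]
    - [1,20.5,-7.1,-12,0]
    - [1,20.5,-7.1,-12,0]

```text
clock: 6.0
eef_pos: [618.9, -228.5, 171.6]
tool_rot: [-3.14, -0.004, 0.006]
force: [-0.5, 0.0, -1.7]
width: 60.3
gripper_force: 65.3
```

```bash
cat > cup.py <<'E'
from h import *
import sys
def pads():
    pass
def look(cup,rim,pad=None):
    for cam in("top","scene"):
        im,d=ctrl.get_image(cam); P=cloud(cam,d)
        for r in ctrl.trace(cam,cup)[:3]:
            m=cv2.dilate(r["pixels"].astype(np.uint8),np.ones((3,3)))>0
            q=P[m&(abs(P[...,2]-rim)<7)]
            if len(q)>10:
                c,R=circ(q); print(cam,cup,c.round(1),R.round(1),"zmax",np.percentile(q[:,2],95).round(1),len(q))
if __name__=="__main__": look(sys.argv[1],float(sys.argv[2])); s=ctrl.read_state(); print(s["clock"],s["eef_pos"].round(1),s["width"])
E
python3 cup.py orange_cup 187
```

```text
top orange_cup [ 610.1 -220.5] 20.2 zmax 185.9 22
scene orange_cup [ 612.4 -233.8] 29.6 zmax 186.6 121
6.2 [ 613.  -233.4  171.4] 60.37874221997079
```

>>> play_rows:
  targets:
    - [1,0.2,0.1,1.5,0]
    - [1,0.2,0.1,3,0]
    - [1,0.2,0.1,4.2,0]
    - [1,0.2,0.1,4.8,0]
    - [1,0.2,0.1,5.0,0]
    - [1,0.2,0.1,5.1,0]
    - [1,0.2,0.1,5.2,0]
    - [1,0.2,0.1,5.3,0]
    - [1,0.2,0.1,5.35,0]
    - [1,0.2,0.1,5.35,0]

```text
clock: 7.2
eef_pos: [616.7, -233.4, 118.1]
tool_rot: [3.141, -0.0, 0.0]
force: [-0.2, 0.2, -1.1]
width: 60.4
gripper_force: 65.3
```

```bash
python3 cup.py orange_cup 130; python3 -c "
from cell import ctrl;print(ctrl.read_state()['force'])"
```

```text
top orange_cup [ 608.7 -223.9] 19.8 zmax 131.7 20
scene orange_cup [ 615.  -235.2] 29.5 zmax 133.0 137
7.4 [ 616.7 -233.4  118. ] 60.36846299435899
[ 6.80524064e-04 -1.22689033e-01 -1.94216955e+00]
```

>>> play_rows:
  targets:
    - [1,0,0,0.05,0]
    - [1,0,0,0.1,0]
    - [1,0,0,0.15,0]
    - [1,0,0,0.15,0]
    - [1,0,0,0.15,0]

```text
clock: 7.9
eef_pos: [616.7, -233.5, 116.8]
tool_rot: [3.142, -0.0, -0.0]
force: [-1.2, 0.2, 4.1]
width: 60.7
gripper_force: 65.6
```

>>> play_rows:
  targets:
    - [0.7,0,0,0,0]
    - [0.4,0,0,0,0]
    - [0,0,0,0,0]
    - [0,0,0,0,0]
    - [0,0,0,0,0]
    - [0,0,0,-0.5,0]
    - [0,0,0,-1.5,0]
    - [0,0,0,-4,0]
    - [0,0,0,-8,0]
    - [0,0,0,-12,0]

```text
clock: 8.9
eef_pos: [616.4, -233.4, 238.0]
tool_rot: [-3.142, 0.0, -0.0]
force: [0.5, -0.8, -0.4]
width: 85.5
gripper_force: 0.0
```

>>> play_rows:
  targets:
    - [0,-4,-2.3,0,0]
    - [0,-8,-4.6,0,0]
    - [0,-12,-6.9,0,0]
    - [0,-15,-8.6,0,0]
    - [0,-17,-9.7,0,0]
    - [0,-18.1,-10.4,0,0]
    - [0,-18.1,-10.4,0,0]
    - [0,-18.1,-10.4,0,0]
    - [0,-18.1,-10.4,0,0]
    - [0,-18.1,-10.4,0,0]

```text
clock: 9.9
eef_pos: [436.4, -130.0, 236.4]
tool_rot: [3.141, -0.001, -0.0]
force: [0.1, 0.4, -0.3]
width: 84.9
gripper_force: 0.0
```

```bash
python3 cup.py orange_cup 130
```

```text
top orange_cup [ 615.  -232.3] 29.1 zmax 131.9 122
scene orange_cup [ 615.  -235.7] 29.1 zmax 130.9 198
10.1 [ 435.8 -129.6  236.2] 85.53295978180707
```

>>> play_rows:
  targets:
    - [0,0,0,4,0]
    - [0,0,0,8,0]
    - [0,0,0,12,0]
    - [0,0,0,15,0]
    - [0,0,0,17,0]
    - [0,0,0,18,0]
    - [0,0,0,18.5,0]
    - [0,0,0,18.5,0]
    - [0,0,0,18.5,0]
    - [0,0,0,18.5,0]

```text
clock: 11.1
eef_pos: [435.9, -129.5, 51.7]
tool_rot: [3.142, -0.001, 0.001]
force: [0.4, 0.0, -0.8]
width: 85.4
gripper_force: 0.0
```

>>> play_rows:
  targets:
    - [1,0,0,0,0]
    - [1,0,0,0,0]
    - [1,0,0,0,0]
    - [1,0,0,0,0]
    - [1,0,0,0,0]
    - [1,0,0,0,0]
    - [1,0,0,0,0]
    - [1,0,0,0,0]
    - [1,0,0,0,0]

```text
clock: 12.0
eef_pos: [436.0, -129.5, 52.1]
tool_rot: [-3.141, -0.001, -0.0]
force: [-1.6, 0.2, 7.1]
width: 59.5
gripper_force: 62.8
```

>>> play_rows:
  targets:
    - [1,0,0,-1,0]
    - [1,0,0,-4,0]
    - [1,0,0,-8,0]
    - [1,0,0,-12,0]
    - [1,2,-2,-13,0]
    - [1,5,-5.2,-13,0]
    - [1,8,-8.4,-13,0]
    - [1,11,-11.6,-13,0]
    - [1,14,-14.8,-13,0]
    - [1,17,-18,-13,0]

```text
clock: 13.0
eef_pos: [606.1, 52.1, 182.0]
tool_rot: [3.141, 0.0, -0.0]
force: [0.7, -0.7, -0.9]
width: 59.6
gripper_force: 65.1
```

>>> play_rows:
  targets:
    - [1,1.5,-1.5,0,0]
    - [1,2.3,-2.4,0,0]
    - [1,2.7,-2.8,2,0]
    - [1,2.7,-2.8,4,0]
    - [1,2.7,-2.8,5,0]
    - [1,2.7,-2.8,5,0]
    - [1,2.7,-2.8,5,0]

```text
clock: 13.7
eef_pos: [632.6, 77.7, 132.0]
tool_rot: [3.141, -0.0, -0.001]
force: [0.4, -0.5, -1.4]
width: 59.5
gripper_force: 65.1
```

```bash
python3 cup.py blue_cup 145
```

```text
top blue_cup [631.1  78.2] 28.6 zmax 146.0 53
scene blue_cup [631.9  74.9] 29.5 zmax 148.0 132
13.9 [633.1  78.4 132.4] 59.37611280023277
```

>>> play_rows:
  targets:
    - [1,0.1,-0.1,0.6,0]
    - [1,0.1,-0.1,1.0,0]
    - [1,0.1,-0.1,1.2,0]
    - [1,0.1,-0.1,1.35,0]
    - [1,0.1,-0.1,1.5,0]
    - [1,0.1,-0.1,1.6,0]
    - [1,0.1,-0.1,1.65,0]
    - [1,0.1,-0.1,1.65,0]
    - [1,0.1,-0.1,1.65,0]

```text
clock: 14.8
eef_pos: [633.8, 79.5, 116.3]
tool_rot: [-3.141, -0.001, -0.0]
force: [-2.6, 0.1, 7.6]
width: 59.2
gripper_force: 65.7
```

>>> play_rows:
  targets:
    - [0.7,0,0,0,0]
    - [0.4,0,0,0,0]
    - [0,0,0,0,0]
    - [0,0,0,0,0]
    - [0,0,0,0,0]
    - [0,0,0,-0.5,0]
    - [0,0,0,-1.5,0]
    - [0,0,0,-4,0]
    - [0,0,0,-8,0]
    - [0,0,0,-12,0]

```text
clock: 15.8
eef_pos: [633.3, 79.4, 236.5]
tool_rot: [3.141, 0.0, -0.0]
force: [1.8, 0.2, 0.6]
width: 85.1
gripper_force: 0.0
```

>>> play_rows:
  targets:
    - [0,-4,-0.9,0,0]
    - [0,-8,-1.8,0,0]
    - [0,-12,-2.7,0,0]
    - [0,-15,-3.4,0,0]
    - [0,-17,-3.8,0,0]
    - [0,-17.4,-3.9,0,0]
    - [0,-17.4,-3.9,0,0]
    - [0,-17.4,-3.9,0,0]
    - [0,-17.4,-3.9,0,0]

```text
clock: 16.7
eef_pos: [461.0, 118.2, 235.0]
tool_rot: [3.141, -0.001, -0.001]
force: [-0.6, 0.7, 0.1]
width: 85.1
gripper_force: 0.0
```

```bash
python3 cup.py blue_cup 130; python3 cup.py white_cup 66
```

```text
top blue_cup [633.   80.6] 29.0 zmax 132.0 116
scene blue_cup [632.8  77.2] 29.1 zmax 130.8 186
scene blue_cup [ 615.  -235.7] 29.0 zmax 131.1 202
16.9 [460.1 118.3 234.7] 85.34490963441476
top white_cup [459.8 120.1] 28.8 zmax 68.3 46
top white_cup [630.8 -90.1] 41.0 zmax 69.6 97
scene white_cup [459.5 117. ] 29.2 zmax 66.6 132
17.1 [459.7 118.5 234.7] 85.53484527432401
```

>>> play_rows:
  targets:
    - [0,0,0,4,0]
    - [0,0,0,8,0]
    - [0,0,0,12,0]
    - [0,0,0,14.5,0]
    - [0,0,0,16.3,0]
    - [0,0,0,17.2,0]
    - [0,0,0,17.2,0]
    - [0,0,0,17.2,0]
    - [0,0,0,17.2,0]

```text
clock: 18.0
eef_pos: [460.3, 118.8, 63.8]
tool_rot: [-3.141, -0.002, 0.0]
force: [0.5, -0.8, 0.1]
width: 85.5
gripper_force: 0.0
```

>>> play_rows:
  targets:
    - [1,0,0,0,0]
    - [1,0,0,0,0]
    - [1,0,0,0,0]
    - [1,0,0,0,0]
    - [1,0,0,0,0]
    - [1,0,0,0,0]
    - [1,0,0,0,0]
    - [1,0,0,0,0]
    - [1,0,0,0,0]

```text
clock: 18.9
eef_pos: [460.3, 119.0, 64.2]
tool_rot: [-3.14, -0.002, 0.0]
force: [-1.2, -0.6, 12.1]
width: 60.1
gripper_force: 61.8
```

>>> play_rows:
  targets:
    - [1,0,0,-1,0]
    - [1,0,0,-4,0]
    - [1,0,0,-8,0]
    - [1,0,0,-12,0]
    - [1,0,0,-16,0]
    - [1,3,0.7,-17,0]
    - [1,7,1.6,-17,0]
    - [1,11,2.5,-17,0]
    - [1,14,3.2,-17,0]
    - [1,16,3.7,-17,0]

```text
clock: 19.9
eef_pos: [621.3, 80.7, 233.2]
tool_rot: [3.141, -0.001, -0.001]
force: [0.1, -0.4, -0.8]
width: 60.0
gripper_force: 65.3
```

>>> play_rows:
  targets:
    - [1,1,0.2,0,0]
    - [1,1.3,0.3,0,0]
    - [1,1.3,0.3,1,0]
    - [1,1.3,0.3,2,0]
    - [1,1.3,0.3,2,0]
    - [1,1.3,0.3,2,0]
    - [1,1.3,0.3,2,0]

```text
clock: 20.6
eef_pos: [632.5, 78.8, 213.0]
tool_rot: [-3.142, -0.0, 0.0]
force: [0.7, -0.2, -1.6]
width: 59.7
gripper_force: 65.3
```

```bash
python3 cup.py white_cup 217; python3 cup.py blue_cup 130; python3 -c "
from h import *
im,d=ctrl.get_image('scene'); cv2.imwrite('pics/nest1.png',cv2.resize(im[90:270,200:440,::-1],None,fx=3,fy=3))"
```

```text
top white_cup [631.7  79.2] 28.9 zmax 217.3 52
scene white_cup [632.1  76.1] 29.5 zmax 216.5 148
20.8 [632.7  78.6 213.2] 60.272679433899455
top blue_cup [633.2  80.6] 29.2 zmax 131.8 53
scene blue_cup [632.9  77.3] 29.1 zmax 130.9 122
21.0 [632.7  78.6 213. ] 60.20716854034452
```

View pics/nest1.png

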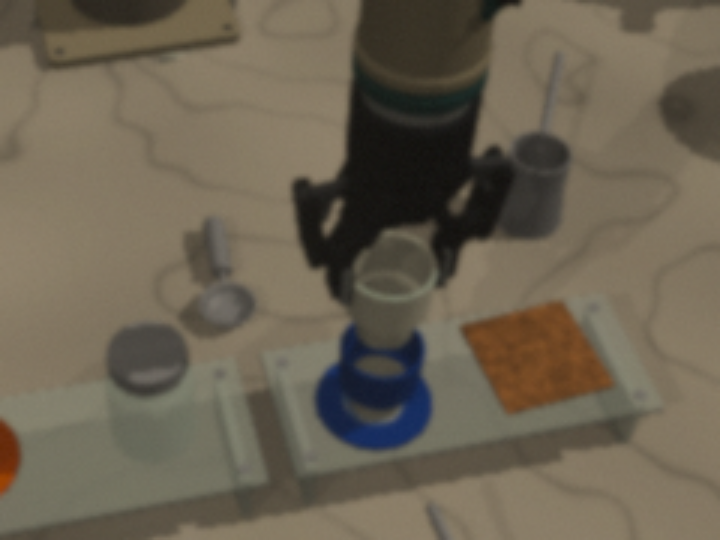

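>>> play_rows:
  targets:
    - [1,0.1,-0.1,0.5,0]
    - [1,0.1,-0.1,1.3,0]
    - [1,0.1,-0.1,2.1,0]
    - [1,0.1,-0.1,2.9,0]
    - [1,0.1,-0.1,3.6,0]
    - [1,0.1,-0.1,4.0,0]
    - [1,0.1,-0.1,4.2,0]
    - [1,0.1,-0.1,4.4,0]
    - [1,0.1,-0.1,4.4,0]

```text
clock: 21.95
eef_pos: [633.6, 79.6, 168.8]
tool_rot: [3.142, -0.0, 0.0]
force: [-0.2, -0.1, -1.2]
width: 60.0
gripper_force: 65.3
```

>>> play_rows:
  targets:
    - [1,0,0,0.06,0]
    - [1,0,0,0.12,0]
    - [1,0,0,0.18,0]
    - [1,0,0,0.18,0]
    - [1,0,0,0.18,0]

```text
clock: 22.45
eef_pos: [633.9, 79.4, 167.4]
tool_rot: [3.142, -0.001, -0.0]
force: [-1.2, -0.2, 1.1]
width: 59.7
gripper_force: 65.5
```

>>> play_rows:
  targets:
    - [1,0,0,0.05,0]
    - [1,0,0,0.05,0]
    - [0.7,0,0,0.05,0]
    - [0.4,0,0,0.05,0]
    - [0,0,0,0.05,0]
    - [0,0,0,0.05,0]
    - [0,0,0,0.05,0]
    - [0,0,0,-1,0]
    - [0,0,0,-4,0]
    - [0,0,0,-8,0]

```text
clock: 23.45
eef_pos: [632.4, 79.7, 246.8]
tool_rot: [3.141, 0.004, -0.0]
force: [0.5, 0.6, -0.2]
width: 85.4
gripper_force: 0.0
```

>>> play_rows:
  targets:
    - [0,-4,-4,0,0]
    - [0,-7,-7,0,0]
    - [0,-10,-10,0,0]
    - [0,-13,-13,0,0]
    - [0,-15.5,-15.5,0,0]
    - [0,-17,-17,0,0]
    - [0,-17,-17,0,0]
    - [0,-17,-17,0,0]

```text
clock: 24.25
eef_pos: [464.1, 249.5, 247.7]
tool_rot: [-3.141, -0.001, 0.001]
force: [-0.2, -0.5, -0.8]
width: 85.6
gripper_force: 0.0
```

```bash
python3 cup.py white_cup 169;python3 cup.py orange_cup 130; python3 - <<'E'
from h import *
for cam in("top","scene"):
    im,d=ctrl.get_image(cam); P=cloud(cam,d)
    m=(abs(P[...,0]-415)<45)&(abs(P[...,1]-298)<45)&(abs(P[...,2]-78)<4)
    q=P[m]; 
    if len(q)>10:
        q0=q[np.hypot(*(q[:,:2]-[415.5,298.5]).T)<34]; c,R=circ(q0); print(cam,c.round(1),R.round(1),len(q0))
        w=(P[...,2]>58)&(P[...,2]<92)&(np.hypot(P[...,0]-c[0],P[...,1]-c[1])>50)&(np.hypot(P[...,0]-c[0],P[...,1]-c[1])<145)&(P[...,1]>200)&(P[...,0]<430)
        h=P[w]; v=np.median(h[:,:2],0)-c; print("handle",np.degrees(np.arctan2(v[1],v[0])),w.sum(),h.min(0),h.max(0))
    cv2.imwrite(f'pics/{cam}2.png',im[:,:,::-1])
E
```

```text
top white_cup [633.7  80. ] 29.1 zmax 171.1 119
scene white_cup [633.5  77. ] 29.2 zmax 170.0 194
24.45 [464.7 248.3 247.3] 85.61217146112888
top orange_cup [ 615.2 -232.4] 29.1 zmax 131.9 120
scene orange_cup [ 615.1 -235.7] 29.1 zmax 130.9 206
24.65 [464.  248.9 247. ] 85.6660255295082
top [416.2 300.1] 26.3 80
handle 150.5393711813725 146 [291.20281086 322.63313935  59.45169532] [373.34924482 373.546038    85.13002136]
scene [415.8 297.1] 26.2 80
handle 151.20557495437447 85 [289.25840041 319.10148966  62.69098161] [371.76491116 368.2574469   81.24825023]
```

View pics/scene2.png

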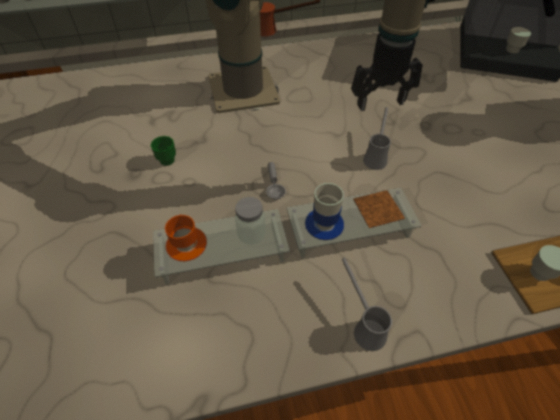

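>>> play_rows:
  targets:
    - [0,-2,-2,0,8]
    - [0,-4,-4,0,16]
    - [0,-4.8,-5,0,24]
    - [0,-4.8,-5,0,29]
    - [0,-4.8,-5,4,29]
    - [0,-4.8,-5,8,29]
    - [0,-4.8,-5,11,29]
    - [0,-4.8,-5,11,29]
    - [0,-4.8,-5,11,29]
    - [0,-4.8,-5,11,29]

```text
clock: 25.75
eef_pos: [416.8, 299.9, 138.6]
tool_rot: [-3.139, -0.001, -0.506]
force: [-0.6, -0.7, -0.0]
width: 85.4
gripper_force: 0.0
```

>>> play_rows:
  targets:
    - [0,0,0.1,2,0]
    - [0,0,0.1,4,0]
    - [0,0,0.1,5.5,0]
    - [0,0,0.1,6.5,0]
    - [0,0,0.1,6.5,0]
    - [0,0,0.1,6.5,0]
    - [0,0,0.1,6.5,0]

```text
clock: 26.45
eef_pos: [415.8, 299.1, 73.0]
tool_rot: [-3.14, -0.001, -0.506]
force: [-0.4, 1.1, 0.1]
width: 85.3
gripper_force: 0.0
```

>>> play_rows:
  targets:
    - [1,0,0,0,0]
    - [1,0,0,0,0]
    - [1,0,0,0,0]
    - [1,0,0,0,0]
    - [1,0,0,0,0]
    - [1,0,0,0,0]
    - [1,0,0,0,0]
    - [1,0,0,0,0]
    - [1,0,0,0,0]

```text
clock: 27.35
eef_pos: [415.5, 298.9, 72.9]
tool_rot: [-3.14, -0.0, -0.506]
force: [-0.6, 0.1, 8.9]
width: 55.3
gripper_force: 61.7
```

>>> play_rows:
  targets:
    - [1,0,0,-1,0]
    - [1,0,0,-4,0]
    - [1,0,0,-8,0]
    - [1,0,0,-12,0]
    - [1,3,-0.3,-12,0]
    - [1,7,-0.8,-12,0]
    - [1,11,-1.2,-12,0]
    - [1,15,-1.7,-12,0]
    - [1,18,-2,-12,0]
    - [1,20,-2.2,-12,0]

```text
clock: 28.35
eef_pos: [602.6, 218.7, 192.3]
tool_rot: [3.141, -0.002, -0.508]
force: [0.6, 0.3, -2.0]
width: 55.4
gripper_force: 64.3
```

>>> play_rows:
  targets:
    - [1,1,-0.1,0,0]
    - [1,1.9,-0.2,0,0]
    - [1,1.9,-0.2,2,0]
    - [1,1.9,-0.2,3.5,0]
    - [1,1.9,-0.2,3.5,0]
    - [1,1.9,-0.2,3.5,0]
    - [1,1.9,-0.2,3.5,0]

```text
clock: 29.05
eef_pos: [618.5, 213.9, 157.8]
tool_rot: [-3.141, -0.001, -0.506]
force: [-0.1, 0.4, -1.5]
width: 55.0
gripper_force: 64.3
```

```bash
python3 - <<'E'
from h import *
s=ctrl.read_state(); print(s["eef_pos"],s["width"])
for cam in("top","scene"):
    im,d=ctrl.get_image(cam); P=cloud(cam,d)
    for r in ctrl.trace(cam,"cezve"):
        q=P[r["pixels"]&(d>0)]; q=q[(q[:,0]<700)&(q[:,0]>580)&(q[:,1]>150)&(np.hypot(q[:,0]-618,q[:,1]-214)<36)]
        if len(q)<20: continue
        zt=np.percentile(q[:,2],97); q=q[q[:,2]>zt-5]; print(cam,zt,*circ(q),len(q))
    if cam=="scene": cv2.imwrite('pics/cez.png',cv2.resize(im[90:270,260:500,::-1],None,fx=3,fy=3))
E
```

```text
[618.49993862 213.88192679 157.77485719] 55.01757752794743
top 162.38447540928544 [615.4572979  214.77666642] 23.631843833476612 26
scene 162.38201863712266 [618.20104431 211.12475931] 26.356671420504362 147
```

View pics/cez.png

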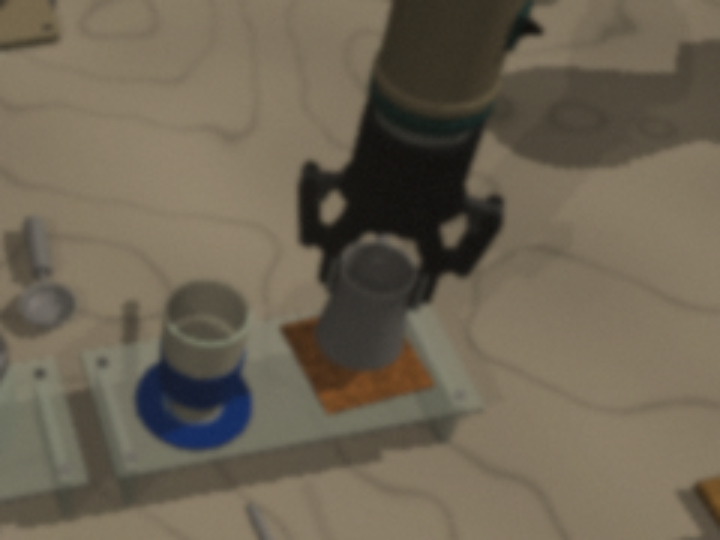

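>>> play_rows:
  targets:
    - [1,0.1,0,0.6,0]
    - [1,0.1,0,1.2,0]
    - [1,0.1,0,1.6,0]
    - [1,0.1,0,1.8,0]
    - [1,0.1,0,1.95,0]
    - [1,0.1,0,2.05,0]
    - [1,0.1,0,2.12,0]
    - [1,0.1,0,2.12,0]
    - [1,0.1,0,2.12,0]

```text
clock: 30.15
eef_pos: [619.1, 212.9, 137.0]
tool_rot: [-3.141, 0.0, -0.506]
force: [-2.1, 1.0, 5.6]
width: 55.1
gripper_force: 65.0
```

>>> play_rows:
  targets:
    - [0.7,0,0,0,0]
    - [0.4,0,0,0,0]
    - [0,0,0,0,0]
    - [0,0,0,0,0]
    - [0,0,0,0,0]
    - [0,0,0,-0.5,0]
    - [0,0,0,-1.5,0]
    - [0,0,0,-4,0]
    - [0,0,0,-8,0]
    - [0,0,0,-12,0]

```text
clock: 31.15
eef_pos: [619.0, 212.8, 257.6]
tool_rot: [3.141, -0.0, -0.507]
force: [1.1, 0.8, 0.5]
width: 85.7
gripper_force: 0.0
```

>>> play_rows:
  targets:
    - [0,-3,0,0,0]
    - [0,-7,-2,0,0]
    - [0,-11,-4,0,0]
    - [0,-14,-6,0,0]
    - [0,-16,-6,0,0]
    - [0,-16,-6,0,0]
    - [0,-16,-6,0,0]
    - [0,-16,-6,0,0]
    - [0,-16,-6,0,0]

```text
clock: 32.05
eef_pos: [509.5, 341.6, 256.2]
tool_rot: [-3.141, -0.001, -0.509]
force: [0.5, -0.4, 0.1]
width: 85.0
gripper_force: 0.0
```

```bash
python3 cup.py white_cup 169;python3 cup.py orange_cup 130; python3 - <<'E'
from h import *
for cam in("top","scene"):
    im,d=ctrl.get_image(cam); P=cloud(cam,d)
    m=(abs(P[...,2]-142)<4)&(np.hypot(P[...,0]-618,P[...,1]-214)<33); print(cam,*circ(P[m]),m.sum())
    if cam=="scene": cv2.imwrite('pics/end.png',im[:,:,::-1])
E
```

```text
top white_cup [633.6  80. ] 29.0 zmax 171.1 121
scene white_cup [633.5  76.8] 29.2 zmax 170.1 196
32.25 [508.8 342.4 255.9] 85.62102022330222
top orange_cup [ 615.4 -232.3] 29.0 zmax 131.5 117
top orange_cup [586.9 197.3] 40.6 zmax 132.8 39
scene orange_cup [ 615.2 -235.8] 29.0 zmax 131.1 206
32.45 [508.4 342.9 255.8] 85.33119025738982
top [619.66506799 213.7547552 ] 26.313270560322625 92
scene [618.92079276 210.81521072] 26.440540649431174 126
```

View pics/end.png

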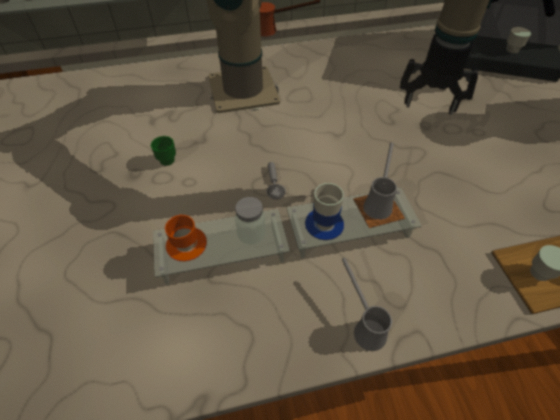

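The last picture shows the nested cups at (328,208), the orange cup at (182,235) and the cezve at (381,198). All are upright and centred, and the gripper is clear of them.

```bash
python3 -c "
from cell import ctrl;print(ctrl.finish_job())"
```

```text
the job is handed in; nothing more can be done
None
```

I handed the job in at about 33 s on the robot's clock; no verdict came back, but the last measurements show the white cup seated in the blue cup on the blue pad, and the orange cup and cezve upright on their pad and mat, each centred within about 3 mm.

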